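# Build up the stepped adapter stack on a leaning reel arbor

## Robot

A 6-joint arm with a two-finger parallel gripper is mounted at the origin on the work surface; the furniture and walls round the work are solid. World frame = base frame: x ahead of the robot, y to its left, z up, the work surface at z = 0. Lengths are in mm, angles in degrees, forces in N, time in s.
With the tool pointing down it reaches from about 325 to 900 mm from the base axis. Payload 3.5 kg.
Tool frame: the origin (TCP) lies on the front face of the gripper's body, between the roots of the fingers; the fingertips stand 73 mm ahead of it and the grasp point (between the pads) lies 54 mm ahead of it (manip.grip_depth is the distance from the TCP to the grasp point, in mm); z points along the fingers, y is the direction in which the jaws open and shut (so a half turn about z gives the same grasp; the last joint's range is limited). The gripper opens to 85 mm and grips with 20 to 120 N. Pads are 22 mm wide; open, the fingers measure 114 mm over their backs; the gripper's body (76 mm by 85 mm) begins 54 mm behind the grasp point. The pads swing forward as they close: fully open they stand 13 mm farther back than shut.
Start: joints at [-73.419, 15.837, -1.513, 72.651, 0, 84.076], TCP at [239.223, -577.403, 303.913] pointing down, gripper open.
Joint ranges: [-178.77, 178.77], [-48.84, 107.48], [-61.69, 71.31], [-111.58, 123.2], [-90, 87.43], [-180, 180]. Speed limits (degrees/s): [147.25, 147.25, 180, 180, 180, 180].

## Interface

Orientations are given as [roll, pitch, yaw] about the fixed x, y, z axes, in that order (R = Rz(yaw) Ry(pitch) Rx(roll)).
In Python, from plant import manip, eyes gives the robot as it stands.
- The arm moves only by the shell command python3 -m inch 'ROWS' [FORCE]. ROWS is JSON, a list of rows, each a list of 7 numbers: the closure in counts, from 0 (fully open) to 255 (shut), then the shift along the tool's x, y, z in mm, then the turn, a rotation vector about the tool's x, y, z in rad. In form: [[grip, dx, dy, dz, ax, ay, az], ...]. A call has 1 to 10 rows; each row shifts and turns the commanded pose from where the row before left it, along the tool's axes as they then stand; what a row does not reach is not made up. A row lasts 1/12 s, in which the tool goes at most 41.7 mm and 7.16 degrees, less where a joint would pass 70% of its speed; a pose out of reach is approached as far as the arm can. A call with a gripper value outside its range is refused whole. The fingers move at their own pace and stop on an object; FORCE is the grip in N (left out, the last holds). Time passes only in rows, so rows that do not move let the fingers close. It gives the time, the measured TCP pose, the force and the opening at its end, in the units of the state.
- manip.observe(): the state, without advancing time (a new reading comes with each control period).
- eyes.get_image(name): name is "side" or "top"; returns a dict with "color" (480x640x3 uint8, red, green, blue), "z_map" (480x640 float32, mm along the optical axis (not along the pixel's ray), 0 where there is no reading), "intrinsics" (3x3 intrinsics, pixels), "k1" (the pictures are not rectified: a ray, as slopes to the right and down, at radius r is drawn at 1 + k1 r^2 times it, then the intrinsics apply), "xyz" and "rotation" of the camera in the world. Camera axes: x right, y down, z forward; pixel columns grow to the right and rows downward; lengths in mm; the calibration is good to about 2 mm. A picture is of the moment at which its call begins.
- manip.finish_job(): hands the job in, once; it reports no verdict.
The state is a dict: "t": time; "joint_positions": joint angles; "qd": joint speeds; "joint_torque": joint torques, N m; "ee_pos": TCP position; "ee_rot": TCP orientation; "ft_force": force on the tool from outside, world axes, zero at the start; "torque": the same for the moment, N m; "width": finger opening in mm.
Only numpy, scipy, OpenCV 4.12 (cv2) and the standard library are available. Lean on these libraries where they do the work, as an engineer would, in place of code of your own. Each camera call takes 0.05 s, during which the arm holds its last target. There are 200 camera calls.

## Task

Set up the reel stand for all three reel sizes: thread the three flanged adapters onto its leaning arbor one at a time, disc side down, the large blue one first, then the medium white one, then the small orange one. Lower each right down until it sits flat on what is below it before you let go - do not let it drop down the arbor - and leave the bottles, the loupe and the cutters standing or lying where they are.

Things in the scene. Friction and masses are not known exactly. Their poses are not given: they have to be found in the camera images.
- arbor: steel pin 20 mm across, 64 mm long (last 11 mm taper to an 11 mm nose), fixed, leaning 30 degrees from vertical, roughly towards the robot. Origin: centre of its foot, on a dark round seat 54 mm across, 52 mm over the bench, where the first adapter rests. z runs along the pin to its free end, y is level, x points away from the robot and 30 degrees upward.
- stand: grey reel stand, fixed, that carries the arbor; position and yaw vary. Origin: centre of the underside of its base plate (130 x 110 x 12 mm), z up; at yaw 0 the arbor leans to -x. Three stacked adapters are 72 mm tall along the arbor, so the arbor's tip ends 8 mm inside the top one.
- large_mid (a point): Large, blue plastic reel adapter: round disc 96 mm across, 8 mm thick, with a round hub 40 mm across standing 16 mm up from its middle (24 mm tall in all); a plain 24 mm bore runs right through; 80 to 170 g. Starts loose on the bench, hub up. This point: its centre, on the bore axis, 12 mm over the underside; z along the bore from disc to hub. Grasp it across the hub.
- medium_mid (a point): Medium, white plastic reel adapter: round disc 80 mm across, 8 mm thick, with a round hub 40 mm across standing 16 mm up from its middle (24 mm tall in all); a plain 24 mm bore runs right through; 80 to 170 g. Starts loose on the bench, hub up. This point: its centre, on the bore axis, 12 mm over the underside; z along the bore from disc to hub. Grasp it across the hub.
- small_mid (a point): Small, orange plastic reel adapter: round disc 64 mm across, 8 mm thick, with a round hub 40 mm across standing 16 mm up from its middle (24 mm tall in all); a plain 24 mm bore runs right through; 80 to 170 g. Starts loose on the bench, hub up. This point: its centre, on the bore axis, 12 mm over the underside; z along the bore from disc to hub. Grasp it across the hub.
- adapter_large: the same large blue adapter; origin at the centre of its underside (12 mm below its centre point), z up through the hub
- adapter_medium: the same medium white adapter; origin at the centre of its underside, z up through the hub
- adapter_small: the same small orange adapter; origin at the centre of its underside, z up through the hub
- solvent_bottle: bystander: white dispenser bottle with blue collar, 67 mm across, 130 mm tall, standing; origin at the centre of its underside
- glue_bottle: bystander: small red and white glue bottle, 26 mm across, 80 mm tall, standing; origin at the centre of its underside
- loupe: bystander: black loupe, 37 mm across, 34 mm tall, standing; origin at the centre of its underside
- side_cutters: bystander: cutters with blue grips, 146 mm long, 14 mm tall, lying; origin at the centre of the underside
Mind the look-alikes: they are no part of the job. Several things look just like the adapter_small: the one meant starts farthest to the robot's right.

How it is judged (in metres and radians):
On the way, in this order (a step that is already met when the one before it is completed fails the run):
1. the large blue adapter sits on the arbor's seat (z of large_mid in the frame of arbor between 0.007 and 0.016 m and x of large_mid in the frame of arbor between -0.005 and 0.005 m and y of large_mid in the frame of arbor between -0.005 and 0.005 m and angle between the z axis of large_mid and the z axis of arbor, either way round below 0.12 rad and angle between large_mid's own z axis and vertical below 1 rad), for 0.2 s.
2. the medium white adapter sits on the large one (all of step 1 and z of medium_mid in the frame of arbor between 0.031 and 0.04 m and x of medium_mid in the frame of arbor between -0.005 and 0.005 m and y of medium_mid in the frame of arbor between -0.005 and 0.005 m and angle between the z axis of medium_mid and the z axis of arbor, either way round below 0.12 rad and angle between medium_mid's own z axis and vertical below 1 rad), for 0.2 s.
3. the small orange adapter sits on the medium one (all of step 2 and z of small_mid in the frame of arbor between 0.055 and 0.064 m and x of small_mid in the frame of arbor between -0.005 and 0.005 m and y of small_mid in the frame of arbor between -0.005 and 0.005 m and angle between the z axis of small_mid and the z axis of arbor, either way round below 0.12 rad and angle between small_mid's own z axis and vertical below 1 rad), for 0.2 s.
At the end, for the whole second after the job is handed in: All three adapters are on the arbor, disc down, large lowest, medium next, small on top: centres within 5 mm of the arbor axis in x and y and -5 to +4 mm of 12, 36 and 60 mm along it from the seat, bores within 0.12 rad of the arbor, at rest (under 0.02 m/s) (all of step 3 and linear speed of each of adapter_large, adapter_medium, adapter_small below 0.02 m/s); the robot touches nothing.
It fails at once if the large adapter is let drop down the arbor (over 0.5 m/s while threaded, a fall of more than about 13 mm) (distance between large_mid and arbor below 0.075 m and angle between the z axis of large_mid and the z axis of arbor, either way round below 0.3 rad and linear speed of adapter_large above 0.5 m/s).
It fails at once if the medium adapter is let drop down the arbor (over 0.5 m/s while threaded, a fall of more than about 13 mm) (distance between medium_mid and arbor below 0.075 m and angle between the z axis of medium_mid and the z axis of arbor, either way round below 0.3 rad and linear speed of adapter_medium above 0.5 m/s).
It fails at once if the small adapter is let drop down the arbor (over 0.5 m/s while threaded, a fall of more than about 13 mm) (distance between small_mid and arbor below 0.075 m and angle between the z axis of small_mid and the z axis of arbor, either way round below 0.3 rad and linear speed of adapter_small above 0.5 m/s).
It fails at once if a bottle, the loupe or the cutters is pushed more than 30 mm, or a bottle or the loupe is tipped over (distance of any of solvent_bottle, glue_bottle, loupe, side_cutters from where it was at the start of the episode above 0.03 m or angle between any of solvent_bottle, glue_bottle, loupe's own z axis and vertical above 0.5 rad).
It also fails if it takes over 67 s, if anything falls off the work surface, if the arm or the gripper's body presses on something with over 40 N, if the wrist force passes 120 N, or if a joint passes its speed limit or range.

## Working session

There is one attempt and no reset: what is moved stays moved. The work goes in short steps, Python scripts to look and compute and a shell command to move; the robot and the scene stay as the last step left them, time stands still between calls to the robot, and variables do not carry over. Pictures are saved under pics/ and viewed, about 8 in all and at most 12, crops included, and the job is handed in when it is done.

```bash
ls; mkdir -p pics; cat > h.py <<'E'
import numpy as np, cv2, json
from plant import manip, eyes
from scipy.spatial.transform import Rotation as R
def cap(n, f=None):
    d=eyes.get_image(n)
    if f: cv2.imwrite('pics/'+f, d['color'][:,:,::-1])
    np.savez('/tmp/'+n+'.npz', **d)
    return d
def load(n): return dict(np.load('/tmp/'+n+'.npz'))
def slopes(d,uv):
    K=np.array(d['intrinsics'],float); uv=np.atleast_2d(uv).astype(float)
    p=np.c_[(uv[:,0]-K[0,2])/K[0,0],(uv[:,1]-K[1,2])/K[1,1]]; k=float(d['k1']); q=p.copy()
    for _ in range(20): q=p/(1+k*(q**2).sum(1))[:,None]
    return q
def rot(d):
    r=np.array(d['rotation'],float); return r if r.shape==(3,3) else R.from_euler('xyz',r,degrees=True).as_matrix()
def onplane(d,uv,z):
    v=np.c_[slopes(d,uv),np.ones(len(np.atleast_2d(uv)))]@rot(d).T; c=np.array(d['xyz'],float)
    return c+v*((z-c[2])/v[:,2])[:,None]
def pts(d):
    vv,uu=np.mgrid[0:480,0:640]; s=slopes(d,np.c_[uu.ravel(),vv.ravel()]); z=d['z_map'].ravel()
    P=np.c_[s*z[:,None],z]@rot(d).T+np.array(d['xyz'],float); P[z==0]=np.nan
    return P.reshape(480,640,3)
def proj(d,P):
    q=(np.atleast_2d(P)-np.array(d['xyz'],float))@rot(d); s=q[:,:2]/q[:,2:]
    s=s*(1+float(d['k1'])*(s**2).sum(1))[:,None]; K=np.array(d['intrinsics']); return np.c_[s[:,0]*K[0,0]+K[0,2],s[:,1]*K[1,1]+K[1,2]]
def st():
    s=manip.observe(); return s
E
python3 - <<'E'
from h import *
for n in('side','top'):
    d=cap(n,n+'0.png'); print(n,d['xyz'],d['rotation'],d['intrinsics'],d['k1'])
print(manip.observe(), manip.grip_depth)
E
```

```text
pics
side [301.51694344 863.23036842 718.41593638] [-126.22923223   -0.47019337 -165.33300669] [[497.20683857   0.         306.44280571]
 [  0.         497.20683857 234.85823483]
 [  0.           0.           1.        ]] 0.02791837492025087
top [344.84040957 -29.8793056  950.22553027] [-168.41563844   -0.20819489  -83.32023884] [[454.23780969   0.         312.4346036 ]
 [  0.         454.23780969 237.49873522]
 [  0.           0.           1.        ]] -0.03637800759604578
{'t': 0.1, 'joint_positions': array([-7.34187654e+01,  1.58754130e+01, -1.59095272e+00,  7.26531150e+01,
        5.45854242e-04,  8.40758194e+01]), 'qd': array([-0.02944716, -0.08965281,  0.17850338,  0.02804275,  0.11857873,
        0.14942543]), 'joint_torque': array([-2.01885641e-04, -4.46708429e+01,  2.96128714e+01,  8.49167729e-03,
       -1.12142238e-04,  1.31440650e-06]), 'ee_pos': array([ 239.05995096, -576.84491789,  302.84703992]), 'ee_rot': array([-1.79881214e+02, -1.28748126e-02,  2.25054013e+01]), 'ft_force': array([-1.08579016e+00, -8.54792283e-01, -7.53948791e-04]), 'torque': array([ 0.00290077, -0.01248755, -0.0328027 ]), 'width': 85.39971454159586} 53.900000000000006
```

View pics/side0.png

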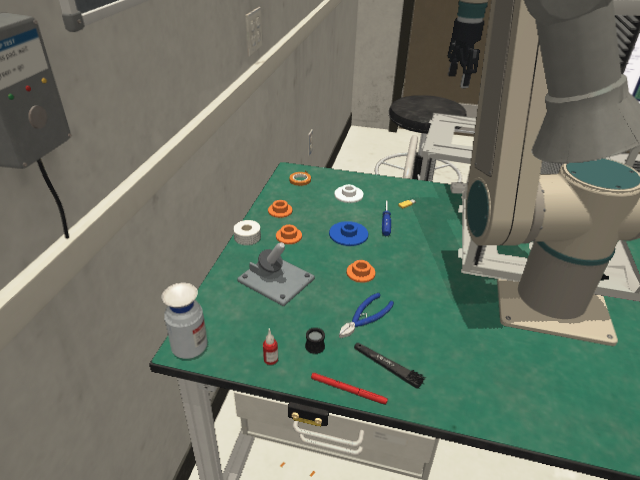

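View pics/top0.png

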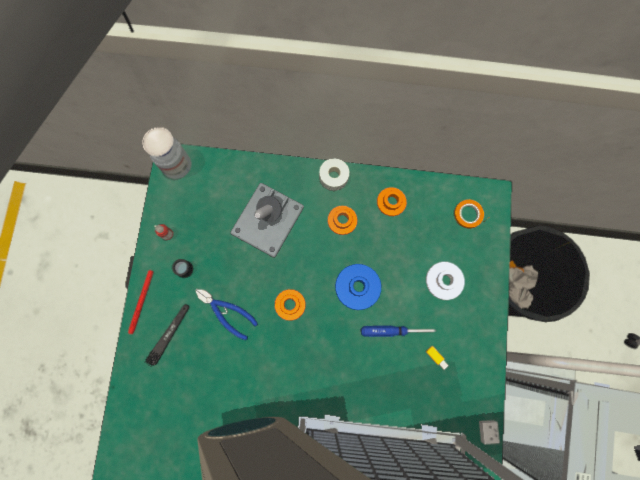

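The top view shows the blue adapter at (358,287) and the white one at (446,281). A white tape roll is at (335,174). The orange candidates are (290,305), (343,220), (392,201) and a ring at (469,213). The stand is at (268,218). I'll crop the right-hand orange ones and measure.

```bash
python3 - <<'E'
from h import *
d=load('top'); s=load('side')
a=cv2.resize(d['color'][170:310,320:500],None,fx=3.4,fy=3.4,interpolation=cv2.INTER_CUBIC)[:,:,::-1]
b=cv2.resize(s['color'][160:300,230:400],None,fx=0+a.shape[1]/2/170*1.2,fy=a.shape[1]/2/170*1.2,interpolation=cv2.INTER_CUBIC)[:,:,::-1]
H=600;c=np.zeros((H,790,3),np.uint8)
a=cv2.resize(a,(425,330));b=cv2.resize(b,(365,300));c[:330,:425]=a;c[:300,425:]=b
k=cv2.resize(s['color'][230:310,230:330],(425,270),interpolation=cv2.INTER_CUBIC)[:,:,::-1];c[330:,:425]=k
k=cv2.resize(d['color'][175:265,222:312],(300,300),interpolation=cv2.INTER_CUBIC)[:,:,::-1];c[300:,425:725]=k
cv2.imwrite('pics/crop1.png',c)
for n,D in(('top',d),('side',s)):
    P=pts(D); hsv=cv2.cvtColor(D['color'],cv2.COLOR_RGB2HSV)
    for nm,lo,hi in(('blue',(105,150,60),(125,255,255)),('orange',(5,150,100),(20,255,255)),('white',(0,0,170),(180,60,255))):
        m=cv2.inRange(hsv,lo,hi); N,L,S,C=cv2.connectedComponentsWithStats(m)
        for i in range(1,N):
            if 100<S[i,4]<4000:
                Q=P[L==i]; Q=Q[np.isfinite(Q[:,0])]
                if len(Q)<50: continue
                z=np.percentile(Q[:,2],[5,50,95]); md=np.median(Q,0)
                if -20<md[2]<60 and md[0]>250 and abs(md[1])<500:
                    hub=Q[abs(Q[:,2]-24)<5]; disc=Q[abs(Q[:,2]-8)<5]
                    f=lambda q:(q[:,:2].min(0)+q[:,:2].max(0))/2 if len(q)>5 else None
                    print(n,nm,C[i].round(),S[i,4],z.round(1),'disc',f(disc),np.ptp(disc[:,:2],axis=0) if len(disc) else 0,'hub',f(hub),np.ptp(hub[:,:2],axis=0) if len(hub)else 0)
E
```

```text
top blue [358. 287.] 1530 [ 4.8  7.8 23.3] disc [ 445.58688877 -115.88870339] [94.69626036 93.99266177] hub [ 445.54828739 -116.59046978] [38.91588621 38.83416015]
top blue [231. 316.] 482 [ 7.  10.3 13.2] disc [347.90493289 131.35849126] [71.64617665 97.52810989] hub None 0
top blue [380. 331.] 314 [13.2 18.7 22.8] disc [ 362.68058693 -173.28980248] [20.14347156 65.93720292] hub [ 359.63971441 -168.16947359] [22.19912268 72.23548248]
top orange [391. 201.] 608 [ 4.2  8.5 24.6] disc [ 637.82763836 -171.29590655] [64.41416341 63.15582058] hub [ 636.51415567 -171.25990517] [38.69485222 38.58651367]
top orange [468. 214.] 336 [ 8.2 11.3 13.8] disc [ 629.38663306 -338.63463143] [61.9707417  62.14377114] hub None 0
top orange [342. 220.] 599 [ 5.   8.6 24.8] disc [583.36750248 -69.0800111 ] [62.04668633 61.3001465 ] hub [583.69515602 -69.68451856] [39.31501705 38.35121159]
top orange [290. 304.] 647 [ 4.7  8.6 25.1] disc [392.57152052  19.81979786] [62.05995057 61.65584498] hub [392.13816882  19.17622275] [37.48237889 38.98239075]
top white [334. 172.] 564 [26.3 29.4 32.2] disc None 0 hub
[... 1073 characters left out ...]
. 234.] 379 [ 5.  10.5 26. ] disc [583.15588637 -63.84291228] [61.32350302 57.01671757] hub [582.30678936 -65.7089178 ] [37.40736787 38.06685388]
side orange [361. 271.] 483 [ 4.9 11.  25.9] disc [392.18011935  27.50982395] [61.36327434 53.55639359] hub [392.62398107  23.46610879] [39.90500312 40.93066811]
side white [348. 193.] 325 [ 5.8  9.5 25.6] disc [ 479.88462325 -300.35375546] [78.42826344 94.73170866] hub [ 479.35630779 -294.27807427] [38.73079161 42.39739186]
side white [246. 228.] 302 [28.6 30.8 33. ] disc None 0 hub [678.96231614 -37.59989513] [59.61616998 57.87767607]
side white [347. 328.] 123 [ 9.8 12.1 14.5] disc [388.58071071 199.81445437] [24.2921457  35.27711365] hub None 0
```

View pics/crop1.png

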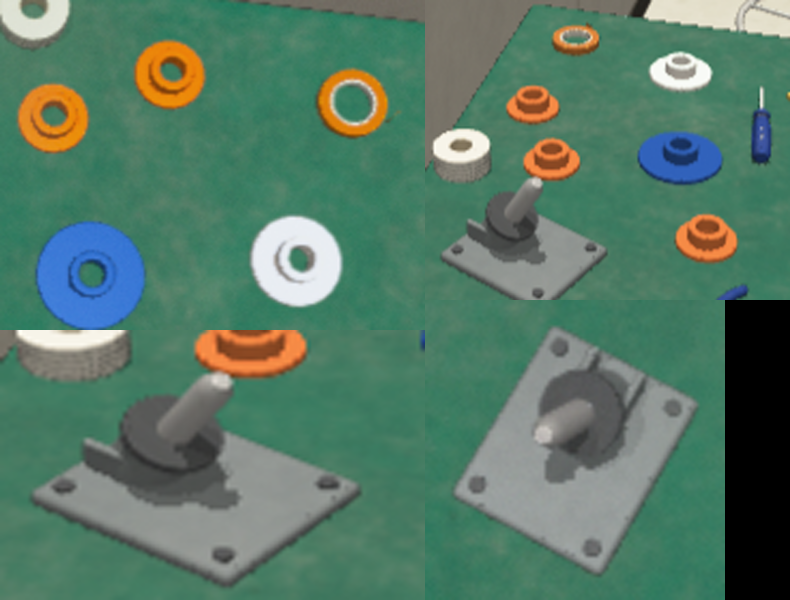

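The ring at (469,213) has no hub and stands about 11 mm tall, so it is a decoy. The small adapter meant is the orange one at top pixel (392,201), near (637,-168). Next I'll measure the arbor.

```bash
python3 - <<'E'
from h import *
d=load('top'); s=load('side')
for n,D,win in(('top',d,(222,175,90,90)),('side',s,(230,235,92,70))):
    P=pts(D); m=np.zeros((480,640),bool); x,y,w,h=win; m[y:y+h,x:x+w]=1
    hsv=cv2.cvtColor(D['color'],cv2.COLOR_RGB2HSV)
    g=m&(hsv[:,:,1]<70)
    g2=cv2.morphologyEx(g.astype(np.uint8),cv2.MORPH_OPEN,np.ones((3,3)))
    Q=P[g&(abs(P[:,:,2]-12)<5)][:,:2].astype(np.float32); r=cv2.minAreaRect(Q); print(n,'plate',r)
    A=P[g&(P[:,:,2]>66)]; A=A[np.isfinite(A[:,0])]
    print(len(A),A[:,2].max())
    for lo in range(55,110,6):
        q=A[(A[:,2]>=lo)&(A[:,2]<lo+6)]; 
        if len(q): print(lo,len(q),q.mean(0).round(1))
# triangulate tip
def ray(D,uv):
    v=rot(D)@np.r_[slopes(D,uv)[0],1]; return np.array(D['xyz'],float),v/np.linalg.norm(v)
a,u=ray(d,(257.4,214.9)); b,v=ray(s,(282,245.1))
t=np.linalg.lstsq(np.c_[u,-v],b-a,rcond=None)[0]; print('tip',a+u*t[0],b+v*t[1])
E
```

```text
top plate ((565.7445068359375, 90.41699981689453), (109.99954223632812, 130.0604705810547), 67.85820770263672)
154 111.60373015412722
61 1 [580.4  90.7  66.5]
67 17 [574.8  82.8  69.2]
73 12 [570.5  85.5  75.5]
79 15 [565.7  85.8  81.6]
85 14 [563.3  87.3  87.8]
91 19 [557.3  88.9  94.8]
97 26 [554.7  93.8 100.2]
103 47 [550.5  95.4 105.7]
109 3 [551.   94.5 110.1]
side plate ((580.9276733398438, 57.34251403808594), (162.85635375976562, 246.24810791015625), 24.550594329833984)
165 111.249418529575
61 7 [586.9  90.5  66.5]
67 17 [568.4  98.9  70.6]
73 20 [565.3 100.1  76.4]
79 18 [562.9 100.9  82.3]
85 20 [559.8 102.7  88.2]
91 19 [554.2 103.4  94.1]
97 26 [552.5 103.5 100.1]
103 36 [551.2 101.2 106.1]
109 2 [550.4  99.8 110.3]
tip [549.16939928  97.45241761 103.85741046] [548.14168893  97.334854   103.59161525]
```

```bash
cat >> h.py <<'E'
L=np.array([-np.cos(np.radians(22.1)),np.sin(np.radians(22.1)),0])  # lean dir
ZA=np.r_[L[:2]*.5,np.cos(np.pi/6)]
def Rt(tilt=0):  # tool x along lean, y level, tilted
    return R.from_euler('xyz',[180,0,157.9],degrees=True)*R.from_rotvec([0,-np.radians(tilt),0])
def delta(p,r):
    s=manip.observe(); r0=R.from_euler('xyz',s['ee_rot'],degrees=True)
    print('t',round(s['t'],2),'pos',s['ee_pos'].round(1),'rot',s['ee_rot'].round(1),'w',round(s['width'],1),'F',s['ft_force'].round(1),'q',s['joint_positions'].round(0))
    print('shift',r0.inv().apply(np.array(p)-s['ee_pos']).round(1),'rotvec',(r0.inv()*r).as_rotvec().round(4))
E
python3 -c "
from h import *
delta([445.6,-114.5,200],Rt())"
```

```text
t 0.1 pos [ 239.1 -576.8  302.8] rot [-179.9   -0.    22.5] w 85.4 F [-1.1 -0.9 -0. ] q [-73.  16.  -2.  73.   0.  84.]
shift [ 367.8 -347.9  103.7] rotvec [-7.0000e-04 -2.6000e-03 -2.3631e+00]
```

```bash
A='[0,26.3,-24.8,7.4,0,0,0]'; python3 -m inch '[[0,26.3,-24.8,7.4,0,0,0],[0,26.3,-24.8,7.4,0,0,0],[0,26.3,-24.8,7.4,0,0,0],[0,26.3,-24.8,7.4,0,0,0],[0,26.3,-24.8,7.4,0,0,0],[0,26.3,-24.8,7.4,0,0,0],[0,26.3,-24.8,7.4,0,0,0],[0,26.3,-24.8,7.4,0,0,0],[0,26.3,-24.8,7.4,0,0,0],[0,26.3,-24.8,7.4,0,0,0]]' 40
python3 -m inch '[[0,26.3,-24.8,7.4,0,0,0],[0,26.3,-24.8,7.4,0,0,0],[0,26.3,-24.8,7.4,0,0,0],[0,26.3,-24.8,7.4,0,0,0],[0,0,0,0,0,0,-0.118],[0,0,0,0,0,0,-0.118],[0,0,0,0,0,0,-0.118],[0,0,0,0,0,0,-0.118],[0,0,0,0,0,0,-0.118],[0,0,0,0,0,0,-0.118]]'
python3 -m inch '[[0,0,0,0,0,0,-0.118],[0,0,0,0,0,0,-0.118],[0,0,0,0,0,0,-0.118],[0,0,0,0,0,0,-0.118],[0,0,0,0,0,0,-0.118],[0,0,0,0,0,0,-0.118],[0,0,0,0,0,0,-0.118],[0,0,0,0,0,0,-0.118],[0,0,0,0,0,0,-0.118],[0,0,0,0,0,0,-0.118]]'
python3 -m inch '[[0,0,0,0,0,0,-0.118],[0,0,0,0,0,0,-0.118],[0,0,0,0,0,0,-0.118],[0,0,0,0,0,0,-0.118],[0,0,0,0,0,0,0],[0,0,0,0,0,0,0]]'
python3 - <<'E'
from h import *
delta([445.6,-114.5,110],Rt())
cap('top','top1.png');cap('side')
E
```

```text
t: 0.93
ee_pos: [387.3, -245.7, 229.3]
ee_rot: [-180.0, 0.0, 22.5]
ft_force: [0.5, 0.2, -0.1]
width: 85.6
t: 1.77
ee_pos: [446.1, -115.4, 199.9]
ee_rot: [-179.9, 0.0, 63.4]
ft_force: [0.4, 0.1, -0.1]
width: 85.3
t: 2.6
ee_pos: [446.1, -115.5, 199.9]
ee_rot: [-180.0, -0.0, 131.0]
ft_force: [0.3, -0.4, 0.1]
width: 85.6
t: 3.1
ee_pos: [446.2, -115.6, 200.0]
ee_rot: [-180.0, -0.0, 157.6]
ft_force: [0.7, -1.4, -0.4]
width: 85.1
t 3.1 pos [ 446.2 -115.6  200. ] rot [-180.    -0.   157.6] w 85.1 F [ 0.7 -1.4 -0.4] q [-23.   4. -29.  57.  -0.  -0.]
shift [ 0.9  0.8 90. ] rotvec [ 0.     -0.0007 -0.006 ]
```

```bash
python3 -m inch '[[0,0.9,0.8,30,0,0,0],[0,0,0,30,0,0,0],[0,0,0,30,0,0,0],[0,0,0,20,0,0,0],[0,0,0,7,0,0,0],[0,0,0,0,0,0,0],[255,0,0,0,0,0,0],[255,0,0,0,0,0,0],[255,0,0,0,0,0,0],[255,0,0,0,0,0,0]]' 40
python3 -m inch '[[255,0,0,0,0,0,0],[255,0,0,0,0,0,0],[255,0,0,0,0,0,0],[255,0,0,0,0,0,0]]'
python3 -c "
from h import *
delta([445.6,-114.5,83],Rt()); d=cap('side'); x=cap('top')
p=proj(d,[445,-115,40])[0].astype(int);print(p)
a=cv2.resize(d['color'][p[1]-60:p[1]+60,p[0]-80:p[0]+80],None,fx=4,fy=4,interpolation=2)
cv2.imwrite('pics/g1.png',a[:,:,::-1])"
```

```text
t: 4.03
ee_pos: [447.2, -115.2, 84.8]
ee_rot: [-180.0, 0.2, 157.7]
ft_force: [-2.4, 1.2, 27.3]
width: 39.0
t: 4.37
ee_pos: [447.2, -115.2, 85.1]
ee_rot: [-180.0, 0.2, 157.7]
ft_force: [-1.4, 0.7, 6.1]
width: 38.4
t 4.37 pos [ 447.2 -115.2   85.1] rot [-180.     0.2  157.7] w 38.4 F [-1.4  0.7  6.1] q [-22.  13. -36.  41.  -0.  -0.]
shift [1.7 0.  2.1] rotvec [-0.0003  0.0031 -0.0033]
[349 221]
```

View pics/g1.png

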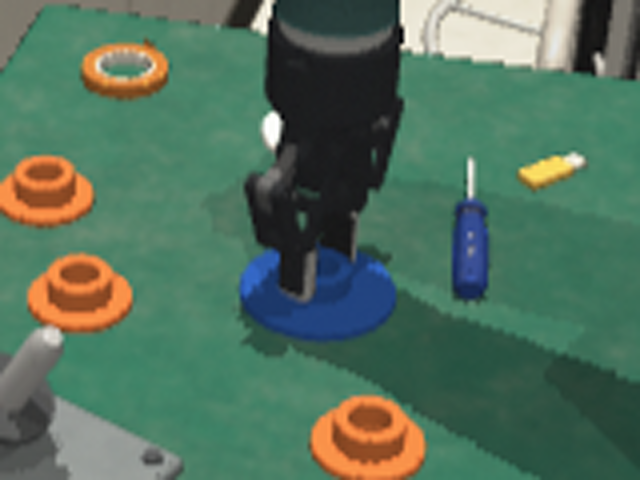

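```bash
cat >> h.py <<'E'
FOOT=np.array([577.2,87.4,52.])
def arb(h,H=85.1,ox=0,oy=0):  # TCP for adapter underside at h above seat; adapter sits at (ox,oy) in tool
    return FOOT+(h+H)*ZA-Rt(30).apply([ox,oy,0])
E
python3 -m inch '[[255,0,0,-20,0,0,0],[255,0,0,-30,0,0,0],[255,0,0,-40,0,0,0],[255,0,0,-30,0,0,0],[255,0,0,0,0,0,0]]' 60
python3 -c "
from h import *
delta(arb(85,ox=1.7),Rt()); print(arb(85,ox=1.7),Rt(30).as_matrix())"
```

```text
t: 4.88
ee_pos: [450.3, -116.3, 210.6]
ee_rot: [180.0, 0.8, 157.7]
ft_force: [1.3, -0.3, -1.0]
width: 37.3
t 4.88 pos [ 450.3 -116.3  210.6] rot [180.    0.8 157.7] w 37.3 F [ 1.3 -0.3 -1. ] q [-22.   3. -28.  57.   0.  -0.]
shift [ 43.5 236.4   9.8] rotvec [-0.      0.0139 -0.0031]
[499.76281541 118.84397997 200.16092118] [[-8.02397332e-01  3.76224263e-01  4.63264315e-01]
 [ 3.25819769e-01  9.26528631e-01 -1.88112132e-01]
 [-5.00000000e-01  1.24900090e-16 -8.66025404e-01]]
```

```bash
python3 -m inch '[[255,6.2,33.8,-5,0,0,0],[255,6.2,33.8,-5,0,0,0],[255,6.2,33.8,-5,0,0,0],[255,6.2,33.8,-5,0,0,0],[255,6.2,33.8,-5,0,0,0],[255,6.2,33.8,-5,0,0,0],[255,6.2,33.8,-5,0,0,0],[255,0,0,0,0,-0.075,0],[255,0,0,0,0,-0.075,0],[255,0,0,0,0,-0.075,0]]'
python3 -m inch '[[255,0,0,0,0,-0.075,0],[255,0,0,0,0,-0.075,0],[255,0,0,0,0,-0.075,0],[255,0,0,0,0,-0.0736,0],[255,0,0,0,0,0,0],[255,0,0,0,0,0,0],[255,0,0,0,0,0,0]]'
python3 -c "
from h import *
delta(arb(85,ox=1.7),Rt(30))"
```

```text
t: 5.72
ee_pos: [495.7, 121.6, 238.3]
ee_rot: [180.0, 13.1, 157.8]
ft_force: [0.2, -0.3, -1.3]
width: 37.6
t: 6.3
ee_pos: [495.6, 120.8, 238.5]
ee_rot: [180.0, 29.9, 157.7]
ft_force: [0.7, -0.0, -0.7]
width: 37.1
t 6.3 pos [495.6 120.8 238.5] rot [180.   29.9 157.7] w 37.1 F [ 0.7 -0.  -0.7] q [ 14.  -4. -37.  32. -17.  32.]
shift [15.2 -0.3 35.5] rotvec [-0.0012 -0.0012 -0.0028]
```

```bash
python3 -m inch '[[255,5,0,12,0,0,0],[255,5,-0.3,12,0,0,0],[255,5.2,0,11.5,-0.001,-0.001,-0.003],[255,0,0,0,0,0,0],[255,0,0,0,0,0,0]]'
python3 -c "
from h import *
delta(arb(85,ox=1.7),Rt(30))
d=cap('side'); x=cap('top')
def crop(d,s):
    p=proj(d,FOOT+75*ZA)[0].astype(int);print(p)
    return cv2.resize(d['color'][p[1]-45:p[1]+45,p[0]-45:p[0]+45],(s,s),interpolation=2)
cv2.imwrite('pics/i1.png',np.hstack([crop(d,395),crop(x,395)])[:,:,::-1])"
```

```text
t: 6.72
ee_pos: [499.9, 118.4, 199.6]
ee_rot: [-179.9, 29.9, 157.9]
ft_force: [0.4, 0.7, -1.0]
width: 37.6
t 6.72 pos [499.9 118.4 199.6] rot [-179.9   29.9  157.9] w 37.6 F [ 0.4  0.7 -1. ] q [ 13.  -1. -40.  26. -17.  32.]
shift [-0.   0.3 -0.7] rotvec [-0.0017 -0.0009  0.    ]
[283 241]
[253 216]
```

View pics/i1.png

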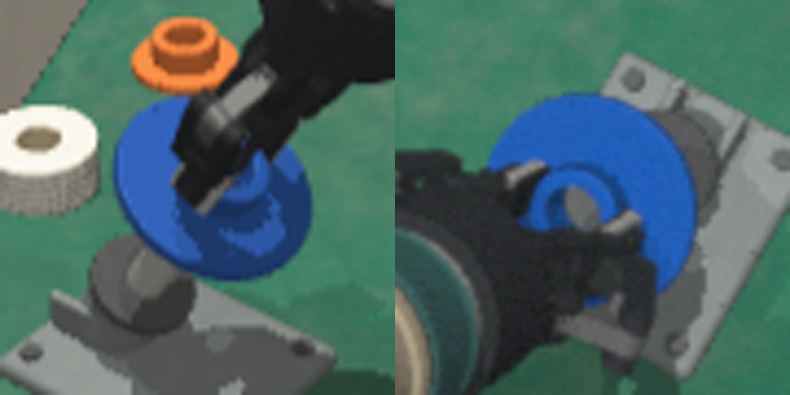

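```bash
cat >> h.py <<'E'
from scipy.optimize import least_squares
COL={'b':((105,150,40),(125,255,255)),'o':((3,150,60),(20,255,255)),'w':((0,0,150),(180,50,255))}
def adapter(D,col,rad,guess,h=8):
    """disc rim circle centre from depth points, in arbor axes rel. to FOOT"""
    P=pts(D); m=cv2.inRange(cv2.cvtColor(D['color'],cv2.COLOR_RGB2HSV),*COL[col])>0
    B=Rt(30).as_matrix()*[1,1,-1]   # lean-x, level-y, up-axis
    Q=(P[m]-FOOT)@B; Q=Q[np.isfinite(Q[:,0])]
    Q=Q[(np.hypot(Q[:,0],Q[:,1])<rad+15)&(abs(Q[:,2]-guess)<25)]
    top=Q[(np.hypot(Q[:,0],Q[:,1])>24)&(np.hypot(Q[:,0],Q[:,1])<rad-6)]
    c,*_=np.linalg.lstsq(np.c_[top[:,:2],np.ones(len(top))],top[:,2],rcond=None)
    r=top[:,2]-np.c_[top[:,:2],np.ones(len(top))]@c; top=top[abs(r)<4]
    c,*_=np.linalg.lstsq(np.c_[top[:,:2],np.ones(len(top))],top[:,2],rcond=None)
    q=Q[abs(Q[:,2]-np.c_[Q[:,:2],np.ones(len(Q))]@c)<4]
    # fit centre with a soft edge: rim points per direction
    a=np.degrees(np.arctan2(q[:,1],q[:,0]))//10; rr=np.hypot(q[:,0],q[:,1])
    E=np.array([q[a==k][rr[a==k].argmax()] for k in np.unique(a)]); E=E[np.hypot(E[:,0],E[:,1])>rad-10]
    f=least_squares(lambda x:np.hypot(E[:,0]-x[0],E[:,1]-x[1])-(rad-.5),[0,0],loss='soft_l1')
    print('n',len(q),'rim',len(E),'centre x,y',f.x.round(1),'tilt xy',c[:2].round(3),'underside',round(c[2]-h,1))
    return f.x
E
python3 - <<'E'
from h import *
B=Rt(30).as_matrix()*[1,1,-1]
for n,t in(('top',(548.2,97,107.4)),('side',(547,101.8,107.4))):
    D=load(n); adapter(D,'b',48,93); print(n,'tip',((np.array(t)-FOOT)@B).round(1))
E
```

```text
n 876 rim 24 centre x,y [-1.7 -1. ] tilt xy [0.002 0.003] underside 84.1
top tip [-1.3 -2.  63.2]
n 898 rim 30 centre x,y [-0.1  2. ] tilt xy [ 0.006 -0.002] underside 84.9
side tip [ 1.2  2.  64.7]
```

Measured against the pin, the adapter sits about (-0.8, +0.5) mm off in both cameras, with tilt under 0.5°. I'll correct that and lower it, watching the force.

```bash
python3 -m inch '[[255,0.8,-0.3,5,-0.001,-0.001,0],[255,0,0,8,0,0,0],[255,0,0,8,0,0,0],[255,0,0,6,0,0,0],[255,0,0,4,0,0,0],[255,0,0,0,0,0,0]]'
python3 -m inch '[[255,0,0,5,0,0,0],[255,0,0,5,0,0,0],[255,0,0,0,0,0,0]]'
python3 -c "
from h import *
delta(arb(40,ox=0.9),Rt(30))"
```

```text
t: 7.32
ee_pos: [512.9, 112.5, 171.3]
ee_rot: [-179.9, 30.0, 157.9]
ft_force: [0.2, 0.0, -2.6]
width: 37.1
t: 7.57
ee_pos: [517.9, 110.8, 163.3]
ee_rot: [-180.0, 30.1, 157.9]
ft_force: [-0.3, -0.8, -1.7]
width: 37.0
t 7.57 pos [517.9 110.8 163.3] rot [-180.    30.1  157.9] w 37.0 F [-0.3 -0.8 -1.7] q [ 12.   4. -41.  20. -16.  30.]
shift [-0.5  0.6  3.2] rotvec [-0.0001  0.0012  0.0004]
```

```bash
python3 -m inch '[[255,0,0,8,0,0,0],[255,0,0,8,0,0,0],[255,0,0,8,0,0,0],[255,0,0,6,0,0,0],[255,0,0,4,0,0,0],[255,0,0,2,0,0,0],[255,0,0,0,0,0,0]]'
python3 -m inch '[[255,0,0,2,0,0,0],[255,0,0,2,0,0,0],[255,0,0,0,0,0,0]]'
python3 -c "
from h import *
delta(arb(0,ox=0.9),Rt(30)); adapter(cap('top'),'b',48,8+5);adapter(cap('side'),'b',48,8+5)"
```

```text
t: 8.15
ee_pos: [534.6, 104.0, 132.2]
ee_rot: [-180.0, 30.1, 157.9]
ft_force: [-0.5, -0.1, -0.4]
width: 37.4
t: 8.4
ee_pos: [536.6, 103.5, 129.5]
ee_rot: [180.0, 30.1, 157.9]
ft_force: [0.4, 0.3, -0.8]
width: 37.4
t 8.4 pos [536.6 103.5 129.5] rot [180.   30.1 157.9] w 37.4 F [ 0.4  0.3 -0.8] q [ 10.   8. -41.  15. -16.  29.]
shift [0.1 0.4 3.8] rotvec [0.0005 0.0022 0.0003]
n 701 rim 22 centre x,y [-0.1 -1.4] tilt xy [ 0.007 -0.002] underside 3.0
n 812 rim 32 centre x,y [0.5 2. ] tilt xy [ 0.007 -0.003] underside 4.6
```

Touch down in 1 mm steps until force shows.

```bash
python3 -m inch '[[255,0,0,1,0,0,0],[255,0,0,1,0,0,0],[255,0,0,1,0,0,0],[255,0,0,0,0,0,0]]'
python3 -m inch '[[255,0,0,0.7,0,0,0],[255,0,0,0,0,0,0]]'
python3 -m inch '[[255,0,0,0.7,0,0,0],[255,0,0,0,0,0,0]]'
```

```text
t: 8.83
ee_pos: [537.9, 102.9, 126.8]
ee_rot: [180.0, 30.1, 157.9]
ft_force: [-0.6, 0.4, -2.1]
width: 37.3
t: 9.0
ee_pos: [538.2, 102.8, 126.3]
ee_rot: [180.0, 30.1, 157.9]
ft_force: [-0.4, -0.4, -0.5]
width: 37.2
t: 9.17
ee_pos: [538.3, 102.8, 126.2]
ee_rot: [-180.0, 30.1, 157.9]
ft_force: [-5.4, 1.8, 6.0]
width: 37.4
```

```bash
python3 -m inch '[[255,0,0,0.4,0,0,0],[255,0,0,0,0,0,0],[120,0,0,0,0,0,0],[0,0,0,0,0,0,0],[0,0,0,0,0,0,0],[0,0,0,0,0,0,0],[0,0,0,0,0,0,0]]'
python3 -m inch '[[0,0,0,-20,0,0,0],[0,0,0,-30,0,0,0],[0,0,0,-30,0,0,0],[0,0,0,-30,0,0,0],[0,0,0,0,0,0,0]]'
python3 -c "
from h import *
adapter(cap('top'),'b',48,8);adapter(cap('side'),'b',48,8)
delta(arb(0,ox=0.9),Rt(30));delta([479.3,-296.5,200],Rt())"
```

```text
t: 9.75
ee_pos: [538.9, 102.5, 125.3]
ee_rot: [180.0, 30.1, 157.9]
ft_force: [-0.0, -0.4, -0.1]
width: 85.4
t: 10.17
ee_pos: [488.9, 124.5, 225.9]
ee_rot: [179.7, 30.5, 157.8]
ft_force: [1.5, 0.4, 1.0]
width: 85.5
n 1228 rim 36 centre x,y [ 1.4 -1. ] tilt xy [0.002 0.002] underside -0.7
n 965 rim 35 centre x,y [2.3 2. ] tilt xy [-0.001 -0.001] underside 0.7
t 10.27 pos [488.3 123.7 222.1] rot [179.8  30.3 157.9] w 85.6 F [ 0.5 -0.4  0.1] q [ 14.  -4. -39.  29. -17.  32.]
shift [  1.5  -0.5 110.2] rotvec [ 0.0026  0.0048 -0.0001]
t 10.27 pos [488.3 123.7 222.1] rot [179.8  30.3 157.9] w 85.6 F [ 0.5 -0.4  0.1] q [ 14.  -4. -39.  29. -17.  32.]
shift [-118.3 -392.9   93.6] rotvec [2.600e-03 5.284e-01 5.000e-04]
```

```bash
python3 -m inch '[[0,0,0,0,0,0.0755,0],[0,0,0,0,0,0.0755,0],[0,0,0,0,0,0.0755,0],[0,0,0,0,0,0.0755,0],[0,0,0,0,0,0.0755,0],[0,0,0,0,0,0.0755,0],[0,0,0,0,0,0.0755,0],[0,-13.6,-35.7,0,0,0,0],[0,-13.6,-35.7,0,0,0,0],[0,-13.6,-35.7,0,0,0,0]]'
python3 -m inch '[[0,-13.6,-35.7,0,0,0,0],[0,-13.6,-35.7,0,0,0,0],[0,-13.6,-35.7,0,0,0,0],[0,-13.6,-35.7,0,0,0,0],[0,-13.6,-35.7,0,0,0,0],[0,-13.6,-35.7,0,0,0,0],[0,-13.6,-35.7,0,0,0,0],[0,-13.6,-35.7,0,0,0,0],[0,0,0,0,0,0,0],[0,0,0,0,0,0,0]]'
python3 -c "
from h import *
delta([479.3,-296,86.5],Rt())"
```

```text
t: 11.1
ee_pos: [485.0, 7.3, 218.2]
ee_rot: [-180.0, -0.3, 158.0]
ft_force: [0.9, -1.1, -0.1]
width: 85.5
t: 11.93
ee_pos: [478.0, -299.0, 217.9]
ee_rot: [179.9, -0.3, 157.7]
ft_force: [0.8, 1.0, 0.7]
width: 85.3
t 11.93 pos [ 478.  -299.   217.9] rot [179.9  -0.3 157.7] w 85.3 F [0.8 1.  0.7] q [-39.  13. -16.  61.  -0. -16.]
shift [ -0.8   3.1 131.4] rotvec [ 0.0012 -0.0054 -0.0036]
```

```bash
python3 -m inch '[[0,-0.8,3.1,33,0.001,-0.005,-0.004],[0,0,0,33,0,0,0],[0,0,0,33,0,0,0],[0,0,0,20,0,0,0],[0,0,0,12,0,0,0],[0,0,0,0,0,0,0],[255,0,0,0,0,0,0],[255,0,0,0,0,0,0],[255,0,0,0,0,0,0],[255,0,0,0,0,0,0]]' 60
python3 -m inch '[[255,0,0,0,0,0,0],[255,0,0,0,0,0,0],[255,0,0,0,0,0,0]]'
python3 -c "
from h import *
delta([479.3,-296,86.5],Rt())"
python3 -m inch '[[255,0,0,-20,0,0,0],[255,0,0,-30,0,0,0],[255,0,0,-40,0,0,0],[255,0,0,-40,0,0,0],[255,0,0,-20,0,0,0],[255,0,0,0,0,0,0]]' 60
python3 -c "
from h import *
delta(arb(85,H=86),Rt())"
```

```text
t: 12.77
ee_pos: [481.8, -295.3, 90.8]
ee_rot: [-179.9, 0.3, 158.2]
ft_force: [0.2, 3.0, 12.4]
width: 38.7
t: 13.02
ee_pos: [481.9, -295.4, 91.5]
ee_rot: [-179.9, 0.3, 158.1]
ft_force: [-1.0, 1.0, 6.3]
width: 35.7
t 13.02 pos [ 481.9 -295.4   91.5] rot [-179.9    0.3  158.1] w 35.7 F [-1.   1.   6.3] q [-38.  21. -23.  46.  -0. -16.]
shift [ 2.2 -1.5  5. ] rotvec [-0.0018  0.0058  0.0043]
t: 13.52
ee_pos: [483.5, -296.6, 246.5]
ee_rot: [-179.7, 0.9, 158.2]
ft_force: [0.7, -0.6, -0.9]
width: 35.6
t 13.52 pos [ 483.5 -296.6  246.5] rot [-179.7    0.9  158.2] w 35.6 F [ 0.7 -0.6 -0.9] q [-38.  12. -14.  63.  -0. -16.]
shift [142.1 391.8  42.5] rotvec [-0.0044  0.015   0.0044]
```

```bash
python3 -m inch '[[255,12.9,35.6,0,0,0,0],[255,12.9,35.6,0,0,0,0],[255,12.9,35.6,0,0,0,0],[255,12.9,35.6,0,0,0,0],[255,12.9,35.6,0,0,0,0],[255,12.9,35.6,0,0,0,0],[255,12.9,35.6,0,0,0,0],[255,12.9,35.6,0,0,0,0],[255,12.9,35.6,0,0,0,0],[255,12.9,35.6,0,0,0,0]]'
python3 -m inch '[[255,12.9,35.6,0,0,0,0],[255,0,0,0,0,-0.0745,0],[255,0,0,0,0,-0.0745,0],[255,0,0,0,0,-0.0745,0],[255,0,0,0,0,-0.0745,0],[255,0,0,0,0,-0.0745,0],[255,0,0,0,0,-0.0745,0],[255,0,0,0,0,-0.0745,0],[255,0,0,0,0,0,0],[255,0,0,0,0,0,0]]'
python3 -c "
from h import *
delta(arb(85,H=90,ox=2),Rt(30))"
```

```text
t: 14.35
ee_pos: [492.1, 86.1, 237.8]
ee_rot: [-179.9, 0.1, 158.1]
ft_force: [1.6, -0.0, -1.3]
width: 35.8
t: 15.18
ee_pos: [492.4, 122.1, 236.9]
ee_rot: [-179.9, 29.8, 158.3]
ft_force: [0.1, -0.0, -2.1]
width: 35.9
t 15.18 pos [492.4 122.1 236.9] rot [-179.9   29.8  158.3] w 35.9 F [ 0.1 -0.  -2.1] q [ 14.  -4. -38.  32. -17.  32.]
shift [11.  -0.3 30.9] rotvec [ 0.0009 -0.0041  0.0059]
```

```bash
python3 -m inch '[[255,5,0,12,0.001,-0.004,0.006],[255,6,-0.3,12,0,0,0],[255,0,0,7,0,0,0],[255,0,0,0,0,0,0],[255,0,0,0,0,0,0]]'
python3 -c "
from h import *
delta(arb(85,H=90,ox=2),Rt(30))
d=cap('side'); x=cap('top')
for D in (d,x):
    try: adapter(D,'w',40,93)
    except Exception as e: print(e)
def crop(d,s):
    p=proj(d,FOOT+75*ZA)[0].astype(int)
    return cv2.resize(d['color'][p[1]-45:p[1]+45,p[0]-45:p[0]+45],(s,s),interpolation=2)
cv2.imwrite('pics/i2.png',np.hstack([crop(d,395),crop(x,395)])[:,:,::-1])"
```

```text
t: 15.6
ee_pos: [500.5, 119.3, 206.0]
ee_rot: [179.9, 30.2, 157.8]
ft_force: [-0.5, 1.2, -1.3]
width: 35.9
t 15.6 pos [500.5 119.3 206. ] rot [179.9  30.2 157.8] w 35.9 F [-0.5  1.2 -1.3] q [ 13.  -1. -39.  27. -17.  32.]
shift [ 3.  -0.7 -0.1] rotvec [-0.0001  0.0029 -0.0022]
n 584 rim 29 centre x,y [-2.7  3. ] tilt xy [0.01 0.  ] underside 84.3
n 564 rim 20 centre x,y [-4.1  0.2] tilt xy [-0.    -0.006] underside 83.0
```

View pics/i2.png

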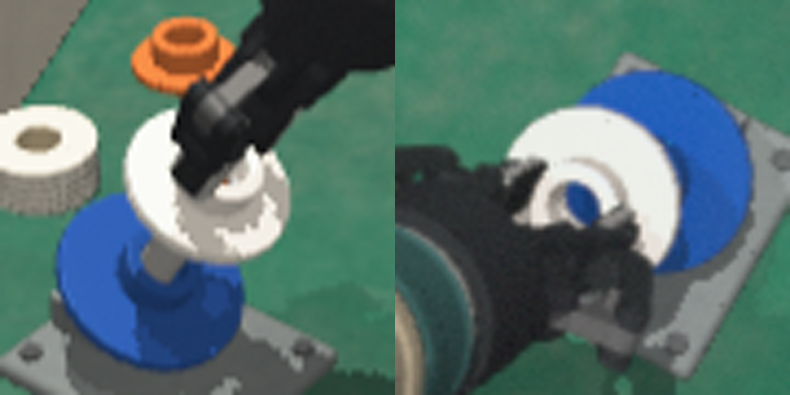

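```bash
python3 -m inch '[[255,1.7,-0.7,4,0,0.003,-0.002],[255,1.7,-0.6,4,0,0,0],[255,0,0,7,0,0,0],[255,0,0,6,0,0,0],[255,0,0,4,0,0,0],[255,0,0,0,0,0,0]]'
python3 -m inch '[[255,0,0,6,0,0,0],[255,0,0,6,0,0,0],[255,0,0,0,0,0,0],[255,0,0,0,0,0,0]]'
python3 -c "
from h import *
delta(arb(50,H=90,ox=2),Rt(30))
for n in ('top','side'):
    try: adapter(cap(n),'w',40,54)
    except Exception as e: print(e)"
```

```text
t: 16.2
ee_pos: [508.0, 114.4, 181.4]
ee_rot: [-179.9, 30.0, 157.9]
ft_force: [-1.1, 0.3, -2.1]
width: 35.8
t: 16.53
ee_pos: [513.8, 112.4, 171.8]
ee_rot: [-180.0, 30.0, 157.9]
ft_force: [0.1, 0.8, 0.2]
width: 35.6
t 16.53 pos [513.8 112.4 171.8] rot [-180.    30.   157.9] w 35.6 F [0.1 0.8 0.2] q [ 12.   2. -41.  21. -16.  30.]
shift [-1.1  0.7 -2.2] rotvec [0.     0.0003 0.0003]
n 502 rim 20 centre x,y [ 1.4 -1.4] tilt xy [0.009 0.007] underside 45.8
n 543 rim 28 centre x,y [1.3 1.7] tilt xy [0.015 0.005] underside 47.3
```

```bash
python3 -m inch '[[255,-1,0,5,0,0,0],[255,0,0,6,0,0,0],[255,0,0,4,0,0,0],[255,0,0,3,0,0,0],[255,0,0,1.5,0,0,0],[255,0,0,0,0,0,0]]'
python3 -m inch '[[255,0,0,1,0,0,0],[255,0,0,0,0,0,0]]'
python3 -m inch '[[255,0,0,0.7,0,0,0],[255,0,0,0,0,0,0]]'
python3 -c "
from h import *
for n in ('top','side'): adapter(cap(n),'w',40,32)"
```

```text
t: 17.13
ee_pos: [523.5, 108.4, 155.3]
ee_rot: [-180.0, 30.0, 157.9]
ft_force: [0.3, -0.8, -1.6]
width: 35.6
t: 17.3
ee_pos: [524.2, 108.4, 155.0]
ee_rot: [180.0, 30.1, 157.9]
ft_force: [-0.3, -0.8, -1.2]
width: 35.7
t: 17.47
ee_pos: [524.6, 108.3, 154.6]
ee_rot: [180.0, 30.1, 157.9]
ft_force: [-0.1, 0.7, -1.7]
width: 35.8
n 462 rim 20 centre x,y [-0.  -1.2] tilt xy [0.007 0.01 ] underside 25.1
n 528 rim 29 centre x,y [0.3 1.9] tilt xy [0.012 0.018] underside 26.5
```

```bash
python3 -m inch '[[255,0,0,0.8,0,0,0],[255,0,0,0,0,0,0]]'
python3 -m inch '[[255,0,0,0.7,0,0,0],[255,0,0,0,0,0,0]]'
python3 -m inch '[[255,0,0,0.7,0,0,0],[255,0,0,0,0,0,0]]'
```

```text
t: 17.73
ee_pos: [524.9, 108.1, 153.8]
ee_rot: [180.0, 30.1, 157.9]
ft_force: [0.2, -0.5, -1.5]
width: 35.8
t: 17.9
ee_pos: [525.3, 108.0, 153.1]
ee_rot: [180.0, 30.1, 157.9]
ft_force: [1.1, -0.4, -2.1]
width: 35.9
t: 18.07
ee_pos: [525.3, 108.0, 152.9]
ee_rot: [180.0, 30.0, 158.0]
ft_force: [-5.1, 2.6, 3.8]
width: 35.7
```

```bash
python3 -m inch '[[255,0,0,0.4,0,0,0],[255,0,0,0,0,0,0],[120,0,0,0,0,0,0],[0,0,0,0,0,0,0],[0,0,0,0,0,0,0],[0,0,0,0,0,0,0],[0,0,0,0,0,0,0]]'
python3 -m inch '[[0,0,0,-20,0,0,0],[0,0,0,-30,0,0,0],[0,0,0,-30,0,0,0],[0,0,0,-10,0,0,0],[0,0,0,0,0,0,0]]'
python3 -c "
from h import *
for n in ('top','side'):
    D=cap(n); adapter(D,'w',40,32); adapter(D,'b',48,8)
s=manip.observe(); print(s['ee_pos'],s['ee_rot']); print(Rt().inv().apply(np.array([637,-168,88])-s['ee_pos']))"
```

```text
t: 18.65
ee_pos: [525.9, 107.7, 152.3]
ee_rot: [180.0, 30.1, 157.9]
ft_force: [0.3, 0.8, 0.1]
width: 84.9
t: 19.07
ee_pos: [485.0, 125.5, 233.5]
ee_rot: [179.7, 30.3, 157.9]
ft_force: [-0.8, 0.5, -0.2]
width: 85.2
n 821 rim 36 centre x,y [ 1.3 -0.8] tilt xy [-0.001  0.003] underside 23.4
n 368 rim 24 centre x,y [ 1.6 -0.8] tilt xy [-0.014 -0.005] underside -1.1
n 633 rim 36 centre x,y [1.9 1.8] tilt xy [ 0.001 -0.003] underside 24.7
n 423 rim 22 centre x,y [2.1 1.7] tilt xy [ 0.    -0.009] underside 0.8
[484.1079014  124.74187288 230.30656564] [179.9351846   30.10347581 157.91476784]
[-251.7955022  -213.71200954  142.30656564]
```

```bash
python3 -m inch '[[0,0,0,0,0,0.075,0],[0,0,0,0,0,0.075,0],[0,0,0,0,0,0.075,0],[0,0,0,0,0,0.075,0],[0,0,0,0,0,0.075,0],[0,0,0,0,0,0.075,0],[0,0,0,0,0,0.075,0],[0,-28,-23.75,0,0,0,0],[0,-28,-23.75,0,0,0,0],[0,-28,-23.75,0,0,0,0]]'
python3 -m inch '[[0,-28,-23.75,0,0,0,0],[0,-28,-23.75,0,0,0,0],[0,-28,-23.75,0,0,0,0],[0,-28,-23.75,0,0,0,0],[0,-28,-23.75,0,0,0,0],[0,-28,-23.75,0,0,0,0],[0,0,0,0,0,0,0],[0,0,0,0,0,0,0]]'
python3 -c "
from h import *
delta([637,-168,87.5],Rt())"
```

```text
t: 20.0
ee_pos: [535.3, 25.6, 227.7]
ee_rot: [-180.0, -0.2, 158.0]
ft_force: [-0.2, -0.3, -0.5]
width: 85.6
t: 20.67
ee_pos: [637.3, -170.4, 227.1]
ee_rot: [180.0, -0.2, 157.7]
ft_force: [-0.1, 0.1, -0.0]
width: 85.6
t 20.67 pos [ 637.3 -170.4  227.1] rot [180.   -0.2 157.7] w 85.6 F [-0.1  0.1 -0. ] q [-21.  22.  -2.  66.   0.   2.]
shift [  0.7   2.1 139.6] rotvec [ 0.0004 -0.0035 -0.0029]
```

```bash
python3 -m inch '[[0,0.7,2.1,34,0,-0.003,-0.003],[0,0,0,34,0,0,0],[0,0,0,34,0,0,0],[0,0,0,20,0,0,0],[0,0,0,12,0,0,0],[0,0,0,0,0,0,0],[0,0,0,0,0,0,0]]' 60
python3 -c "
from h import *
delta([637,-168,87.5],Rt())"
```

```text
t: 21.25
ee_pos: [636.9, -165.1, 95.3]
ee_rot: [180.0, 0.0, 158.1]
ft_force: [0.7, -1.2, -0.8]
width: 85.5
t 21.25 pos [ 636.9 -165.1   95.3] rot [180.    0.  158.1] w 85.5 F [ 0.7 -1.2 -0.8] q [-20.  29. -10.  51.   0.   2.]
shift [-1.1 -2.6  7.8] rotvec [0.0005 0.0007 0.0042]
```

```bash
python3 -m inch '[[0,-1.1,-2.6,4,0,0,0.004],[0,0,0,4,0,0,0],[255,0,0,0,0,0,0],[255,0,0,0,0,0,0],[255,0,0,0,0,0,0],[255,0,0,0,0,0,0],[255,0,0,0,0,0,0],[255,0,0,0,0,0,0],[255,0,0,0,0,0,0]]' 60
python3 -c "
from h import *
delta([637,-168,87.5],Rt())"
python3 -m inch '[[255,0,0,-20,0,0,0],[255,0,0,-30,0,0,0],[255,0,0,-35,0,0,0],[255,0,0,-35,0,0,0],[255,0,0,-30,0,0,0],[255,0,0,0,0,0,0],[255,0,0,0,0,0,0]]' 60
python3 -c "
from h import *
s=manip.observe(); print(s['ee_pos'],s['ee_rot'],s['width']); print(Rt().inv().apply(np.array([487,124,238])-s['ee_pos']))"
```

```text
t: 22.0
ee_pos: [638.1, -169.1, 89.3]
ee_rot: [180.0, 0.2, 157.9]
ft_force: [-0.6, 0.4, 5.3]
width: 36.5
t 22.0 pos [ 638.1 -169.1   89.3] rot [180.    0.2 157.9] w 36.5 F [-0.6  0.4  5.3] q [-20.  29. -10.  51.  -0.   2.]
shift [1.5 0.6 1.8] rotvec [ 0.0001  0.0041 -0.0005]
t: 22.58
ee_pos: [638.7, -169.2, 240.9]
ee_rot: [180.0, 0.5, 157.9]
ft_force: [0.2, 0.5, -1.6]
width: 36.7
[ 638.69733165 -169.20452371  240.85398592] [179.96275951   0.47882843 157.87503154] 36.68244561340883
[250.86257689 214.5901691    2.85398592]
```

```bash
python3 -m inch '[[255,27.9,23.8,0,0,0,0],[255,27.9,23.8,0,0,0,0],[255,27.9,23.8,0,0,0,0],[255,27.9,23.8,0,0,0,0],[255,27.9,23.8,0,0,0,0],[255,27.9,23.8,0,0,0,0],[255,27.9,23.8,0,0,0,0],[255,27.9,23.8,0,0,0,0],[255,27.9,23.8,0,0,0,0],[255,0,0,0,0,-0.075,0]]'
python3 -m inch '[[255,0,0,0,0,-0.075,0],[255,0,0,0,0,-0.075,0],[255,0,0,0,0,-0.075,0],[255,0,0,0,0,-0.075,0],[255,0,0,0,0,-0.075,0],[255,0,0,0,0,-0.0736,0],[255,0,0,0,0,0,0],[255,0,0,0,0,0,0]]'
python3 -c "
from h import *
delta(arb(85,H=88,ox=1.5),Rt(30))"
```

```text
t: 23.42
ee_pos: [482.0, 127.7, 234.6]
ee_rot: [-180.0, 4.1, 158.1]
ft_force: [0.5, -0.4, -1.3]
width: 36.5
t: 24.08
ee_pos: [482.8, 124.2, 234.6]
ee_rot: [-179.8, 29.8, 158.0]
ft_force: [-0.2, 0.7, -0.8]
width: 36.4
t 24.08 pos [482.8 124.2 234.6] rot [-179.8   29.8  158. ] w 36.4 F [-0.2  0.7 -0.8] q [ 14.  -5. -39.  32. -17.  33.]
shift [ 2.   1.5 35.8] rotvec [-0.0017 -0.0032  0.0018]
```

```bash
python3 -m inch '[[255,2,1.5,12,-0.002,-0.003,0.002],[255,0,0,12,0,0,0],[255,0,0,11,0,0,0],[255,0,0,0,0,0,0],[255,0,0,0,0,0,0]]'
python3 -c "
from h import *
delta(arb(85,H=88,ox=1.5),Rt(30))
for n in ('top','side'):
    adapter(cap(n),'o',32,93)"
```

```text
t: 24.5
ee_pos: [500.7, 119.4, 205.2]
ee_rot: [179.9, 30.2, 157.7]
ft_force: [-0.0, 0.0, -1.3]
width: 36.6
t 24.5 pos [500.7 119.4 205.2] rot [179.9  30.2 157.7] w 36.6 F [-0.   0.  -1.3] q [ 13.  -1. -39.  27. -17.  32.]
shift [ 3.3 -0.8  1.2] rotvec [ 0.0006  0.0027 -0.0027]
n 128 rim 18 centre x,y [ 4.9 -5.8] tilt xy [-0.202  0.08 ] underside 85.4
n 293 rim 28 centre x,y [-4.9  3.7] tilt xy [-0.03   0.003] underside 86.8
```

```bash
python3 -c "
from h import *
d=load('side'); x=load('top')
def crop(d,s):
    p=proj(d,FOOT+75*ZA)[0].astype(int);print(p)
    return cv2.resize(d['color'][p[1]-40:p[1]+40,p[0]-40:p[0]+40],(s,s),interpolation=2)
cv2.imwrite('pics/i3.png',np.hstack([crop(d,395),crop(x,395)])[:,:,::-1])
B=Rt(30).as_matrix()*[1,1,-1]
for D in (x,d):
    m=cv2.inRange(cv2.cvtColor(D['color'],cv2.COLOR_RGB2HSV),*COL['o'])>0
    Q=(pts(D)[m]-FOOT)@B; Q=Q[(np.hypot(Q[:,0],Q[:,1])<60)]
    print(len(Q),np.histogram(Q[:,2],range(60,130,4))); q=Q[abs(Q[:,2]-94)<5]; print(q.min(0),q.max(0))
"
```

```text
[283 241]
[253 216]
514 (array([  0,   0,   0,   0,   0,   0,   3, 135, 171,  20,  21,  82,  74,
         3,   1,   0,   0]), array([ 60,  64,  68,  72,  76,  80,  84,  88,  92,  96, 100, 104, 108,
       112, 116, 120, 124, 128]))
[-36.50295836 -30.84228212  89.05314613] [17.39813038 30.50478525 98.98587712]
413 (array([  0,   0,   0,   0,   0,   0,   3,  48, 238,  38,  12,  16,  50,
         4,   0,   0,   0]), array([ 60,  64,  68,  72,  76,  80,  84,  88,  92,  96, 100, 104, 108,
       112, 116, 120, 124, 128]))
[-35.61734788 -25.89391328  89.01477527] [25.83910641 35.69733002 98.96253439]
```

View pics/i3.png

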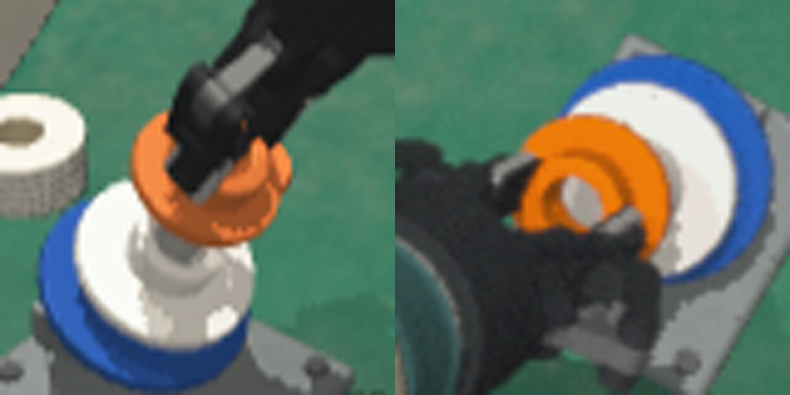

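```bash
python3 -m inch '[[255,2.2,-0.7,4,0,0.003,-0.003],[255,2.2,-0.7,4,0,0,0],[255,0,0,6,0,0,0],[255,0,0,5,0,0,0],[255,0,0,4,0,0,0],[255,0,0,3,0,0,0],[255,0,0,0,0,0,0],[255,0,0,0,0,0,0]]'
python3 -c "
from h import *
delta(arb(60,H=88,ox=1.5),Rt(30))
B=Rt(30).as_matrix()*[1,1,-1]
for n in ('top','side'):
    D=cap(n)
    m=cv2.inRange(cv2.cvtColor(D['color'],cv2.COLOR_RGB2HSV),*COL['o'])>0
    Q=(pts(D)[m]-FOOT)@B; Q=Q[(np.hypot(Q[:,0],Q[:,1])<60)&(abs(Q[:,2]-67)<30)]; h=np.histogram(Q[:,2],range(40,100,2)); k=h[1][h[0].argmax()]+1
    q=Q[abs(Q[:,2]-k)<4]; print(len(Q),'disc top',np.median(q[:,2]),q.min(0),q.max(0)); adapter(D,'o',32,k)
"
```

```text
t: 25.27
ee_pos: [508.7, 114.9, 181.1]
ee_rot: [179.9, 30.1, 157.9]
ft_force: [0.1, -0.1, -1.1]
width: 36.4
t 25.27 pos [508.7 114.9 181.1] rot [179.9  30.1 157.9] w 36.4 F [ 0.1 -0.1 -1.1] q [ 12.   1. -41.  23. -16.  31.]
shift [-0.9  0.3  0.7] rotvec [0.0017 0.0021 0.0005]
461 disc top 66.77389541354977 [-32.07017869 -31.993382    63.11560213] [21.92328293 29.06048703 70.69595198]
n 271 rim 21 centre x,y [-0.2 -1.3] tilt xy [0.016 0.004] underside 58.9
395 disc top 68.56509850237727 [-31.24690782 -29.52421182  65.02221608] [30.46820607 32.91555501 72.96427182]
n 288 rim 27 centre x,y [-0.8  1.7] tilt xy [ 0.01  -0.002] underside 60.6
```

```bash
python3 -m inch '[[255,0.4,0,4,0,0.002,0],[255,0,0,3,0,0,0],[255,0,0,2,0,0,0],[255,0,0,1,0,0,0],[255,0,0,0,0,0,0]]'
python3 -m inch '[[255,0,0,0.8,0,0,0],[255,0,0,0,0,0,0]]'
python3 -m inch '[[255,0,0,0.7,0,0,0],[255,0,0,0,0,0,0]]'
```

```text
t: 25.78
ee_pos: [513.0, 113.2, 172.2]
ee_rot: [179.9, 30.0, 157.9]
ft_force: [0.2, 0.3, -0.8]
width: 36.5
t: 25.95
ee_pos: [513.4, 113.1, 171.8]
ee_rot: [179.9, 30.0, 157.9]
ft_force: [-0.1, -0.2, -1.0]
width: 36.4
t: 26.12
ee_pos: [513.8, 113.0, 171.3]
ee_rot: [179.9, 30.0, 157.9]
ft_force: [0.0, -0.7, -0.9]
width: 36.1
```

```bash
python3 -m inch '[[255,0,0,0.6,0,0,0],[255,0,0,0,0,0,0]]'
python3 -m inch '[[255,0,0,0.6,0,0,0],[255,0,0,0,0,0,0]]'
python3 -m inch '[[255,0,0,0.6,0,0,0],[255,0,0,0,0,0,0]]'
```

```text
t: 26.28
ee_pos: [514.0, 113.0, 170.9]
ee_rot: [179.9, 30.0, 157.9]
ft_force: [-2.7, 1.1, 1.5]
width: 36.5
t: 26.45
ee_pos: [514.0, 113.0, 170.8]
ee_rot: [179.9, 30.0, 158.0]
ft_force: [-7.4, 0.9, 6.3]
width: 36.3
t: 26.62
ee_pos: [514.1, 113.0, 170.8]
ee_rot: [179.9, 30.0, 158.0]
ft_force: [-11.1, 2.6, 12.3]
width: 36.3
```

```bash
python3 -m inch '[[160,0,0,-0.5,0,0,0],[120,0,0,0,0,0,0],[0,0,0,0,0,0,0],[0,0,0,0,0,0,0],[0,0,0,0,0,0,0],[0,0,0,0,0,0,0],[0,0,0,0,0,0,0]]'
python3 -m inch '[[0,0,0,-20,0,0,0],[0,0,0,-30,0,0,0],[0,0,0,-30,0,0,0],[0,0,0,-20,0,0,0],[0,0,0,0,0,0,0],[0,0,0,0,0,0,0]]'
python3 -c "
from h import *
for n in ('top','side'):
    D=cap(n); adapter(D,'o',32,56); adapter(D,'w',40,32); adapter(D,'b',48,8)
    if n=='side': cv2.imwrite('pics/end.png',D['color'][150:400,140:440][:,:,::-1])
"
```

```text
t: 27.2
ee_pos: [514.4, 112.7, 170.1]
ee_rot: [179.9, 30.0, 157.9]
ft_force: [-0.8, 1.3, -0.4]
width: 85.6
t: 27.7
ee_pos: [468.5, 131.9, 258.2]
ee_rot: [179.8, 30.2, 157.9]
ft_force: [0.4, -0.5, -1.3]
width: 85.5
n 434 rim 36 centre x,y [ 1.2 -0.6] tilt xy [0.013 0.016] underside 47.7
n 380 rim 26 centre x,y [ 1.2 -1.1] tilt xy [-0.012 -0.005] underside 22.9
n 366 rim 24 centre x,y [ 1.7 -1. ] tilt xy [-0.008 -0.002] underside -0.8
n 331 rim 31 centre x,y [1.7 2.2] tilt xy [ 0.012 -0.005] underside 48.8
n 372 rim 24 centre x,y [1.6 1.8] tilt xy [0.012 0.004] underside 24.5
n 423 rim 22 centre x,y [2.3 1.9] tilt xy [-0.     0.009] underside 0.3
```

View pics/end.png

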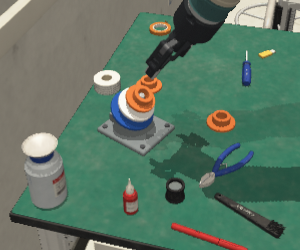

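The picture shows all three adapters stacked on the arbor, the gripper clear of them, and the bottles, loupe and cutters where they were. I'm handing in.

```bash
python3 -c "
from plant import manip
print(manip.finish_job())"
```

```text
the job is handed in; nothing more can be done
None
```

All three adapters are on the arbor, disc down: large blue lowest, medium white next, small orange on top. I handed the job in at about 28 s of the 67 s allowed; no verdict is reported. Each one was lowered until the wrist force showed it was resting on what was below, then released.

**Last checks, averaged over both cameras:**

| Adapter | Underside above seat | Should be | Offset from arbor axis | Tilt |
|---|---|---|---|---|
| Large | about 0 mm | 0 mm | about 2 mm | under 0.02 rad |
| Medium | about 24 mm | 24 mm | about 1.5 mm | under 0.02 rad |
| Small | about 48 mm | 48 mm | about 1.6 mm | under 0.02 rad |

- **Offset:** all three slid about 1.5–2 mm downhill when released. That is within the bore clearance and the 5 mm limit.
- **Bystanders:** the bottles, loupe and cutters looked unmoved in the final picture; I did not measure them.
- **Choice of orange adapter:** the farthest-right orange item has no hub, so I ruled it out. I took the farthest-right one that does have a hub.

**Checks that disagreed:**
- The two cameras differed by about 3 mm sideways and 1.5 mm in height, so I averaged them.
- One top-view reading of the orange adapter before insertion was bad because the gripper hid part of it. I replaced it with measurements of the disc's edges from both views.

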